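# Feed hazelnuts to the nut mill through its key-locked gate

## Task

First tip all six hazelnuts from the steel cup into the clear hopper of the nut mill and stand the empty cup upright back on the worktop. Then take the red key from its wooden block, push it fully home in the mill's brass lock past the sticky pins and turn it clockwise a quarter to its stop, so that the feed gate opens and the nuts drop into the chamber. The lock springs back by itself, so finish while gripping the key and holding it turned; leave the jar, the mug and the tea box where they stand.

Things in the scene. Friction and masses are not known exactly. Their poses are not given: they have to be found in the camera images.
- mill: nut mill, fixed, graphite, 150 mm deep (x), 244 mm wide (y), with a flat aluminium deck 120 mm above the worktop. Origin: centre of its underside; x to its back, y to its left, z up, front to the robot, turned up to 0.3 rad. Left: clear funnel hopper over a clear closed chamber. Right: brass key lock in the deck, facing up. All six nuts start in the cup; the lock starts shut
- hopper_rim (a point): centre of the hopper's open rim, 52 mm left of the mill's origin, 170 mm above the worktop; inner radius 63 mm, outer 66; the rim's nearest edge is 41 mm from the lock's axis. The funnel narrows to a throat of 25 mm radius, shut at its foot (105 mm above the worktop) by a flat steel gate
- keyhole (a point): keyhole's centre on the deck (z 120 mm), 55 mm right of the mill's origin, axes as the mill's. Slot 18.5 mm along x, 7 mm along y, 45 degree lead-in 3 mm deep all round; vertical; 6 mm fixed plate, then the barrel. Sprung sticky pins 13 and 21 mm down, each passed with 5 to 15 N, small wiggles help. Key turns only if home within 3 mm, collar on the deck; turned, it is captive
- lock (a joint): turn of the lock barrel: 0 = shut, keyway along the mill's x; grows clockwise seen from above, to a stop at 1.6 (a quarter turn). Its spring pushes back with 0.05 to 0.13 N m and shuts it when let go. It draws the gate aside by 37.5 mm per rad: fully open only near the stop. The key has up to 0.2 rad of play in the barrel
- cup: open steel measuring cup, 57 mm tall, round, flared, outer width 48 mm near the foot, 62 mm at 40 mm up, 69 mm at the rim, wall 2.5 mm, about 120 g. Origin: centre of its underside, z up. Stands on the worktop, the nuts in its lower 35 mm; may be set back anywhere on the free worktop. Cup and key block may swap places
- nut0: one of six smooth brown hazelnuts, balls of 16 mm, 10 g, slippery (friction 0.2), roll easily; origin at the centre
- nut1: one of six smooth brown hazelnuts, balls of 16 mm, 10 g, slippery (friction 0.2), roll easily; origin at the centre
- nut2: one of six smooth brown hazelnuts, balls of 16 mm, 10 g, slippery (friction 0.2), roll easily; origin at the centre
- nut3: one of six smooth brown hazelnuts, balls of 16 mm, 10 g, slippery (friction 0.2), roll easily; origin at the centre
- nut4: one of six smooth brown hazelnuts, balls of 16 mm, 10 g, slippery (friction 0.2), roll easily; origin at the centre
- nut5: one of six smooth brown hazelnuts, balls of 16 mm, 10 g, slippery (friction 0.2), roll easily; origin at the centre
- key: key, upright in its block; origin: centre of its lower tip, z up along it. Steel bit 16 mm wide (x), 5 mm thick (y), to 18 mm up, wedge-shaped in its lowest 2.5 mm; round 5 mm neck to 27 mm; collar of 12 mm radius to 31 mm; red plastic bow 30 mm wide (x), 10 mm thick (y), from 31 to 65 mm, to be gripped across its thickness. 45 g; fits the lock either way round
- key_collar (a point): centre of the underside of the key's collar, 27 mm above the tip; fully home it lies on the deck face at point keyhole
- key_block: fixed wooden block 76 x 66 mm, 40 mm tall; origin: centre of its underside; the key's collar rests on its top, the bit in a loose slot along the block's x
- honey_jar: bystander: honey jar with a red lid, 65 mm wide, 100 mm tall; origin under its centre
- white_mug: bystander: white mug with a handle, 78 x 110 mm, 97 mm tall; origin under its centre
- tea_box: bystander: dark tea carton 64 x 122 mm, 114 mm tall; origin under its centre

How it is judged:
By the outcome, as a careful person would: the job done as asked, in the order asked, and still so for the second after the job is handed in, while the arm keeps its last pose, push and grip.
It also fails if it takes over 72 s, if anything falls off the work surface, if the arm or the gripper's body presses on something with over 40 N, if the wrist force passes 120 N, or if a joint passes its speed limit or range.

## Robot

A 6-joint arm with a two-finger parallel gripper is mounted at the origin on the work surface; the furniture and walls round the work are solid. World frame = base frame: x ahead of the robot, y to its left, z up, the work surface at z = 0. Lengths are in m, angles in degrees, forces in N, time in s.
With the tool pointing down it reaches from about 0.3 to 0.75 m from the base axis. Payload 8.5 kg.
Tool frame: the origin (TCP) lies between the finger pads; the fingertips stand 8 mm ahead of it and the grasp point (between the pads) lies 11 mm behind it (r.nose_length is the distance from the TCP to the fingertips, in m); z points along the fingers, y is the line along which they close (so a half turn about z gives the same grasp; the last joint's range is limited). The gripper opens to 85 mm and grips with 20 to 120 N. Pads are 22 mm wide; open, the fingers measure 114 mm over their backs; the gripper's body (76 mm by 85 mm) begins 54 mm behind the grasp point. The pads swing forward as they close: fully open they stand 13 mm farther back than shut.
Start: joints at [63.18, 21.807, 74.336, -0, 83.858, -12.336], TCP at [0.138, 0.533, 0.239] pointing down, gripper open.
Joint ranges: [-178.18, 178.18], [-50.72, 133.34], [12.68, 142.11], [-81.47, 261.47], [9.98, 163.14], [-165.26, 165.26]. Speed limits (degrees/s): [136.94, 136.94, 180, 180, 180, 180].

## Interface

Orientations are given as [roll, pitch, yaw] about the fixed x, y, z axes, in that order (R = Rz(yaw) Ry(pitch) Rx(roll)).
In Python, from station import r gives the robot as it stands.
- The arm moves only by the shell command python3 steer.py 'ROWS' [FORCE]. ROWS is a JSON list of rows, 1 to 5 of them, each written [[dx, dy, dz], [rx, ry, rz], opening]: dx, dy, dz in shares of the most that a row can go, 1 being 62.5 mm, then a rotation vector rx, ry, rz in parts of the range, where 1.0 means 90 degrees, then the finger opening in m; each row shifts and turns the commanded pose from where the row before left it, along the tool's axes as they then stand; what a row does not reach is not made up. A row lasts 1/8 s, in which the tool goes at most 0.0625 m and 10.7 degrees, less where a joint would pass 70% of its speed; a pose out of reach is approached as far as the arm can. The fingers move at their own pace and stop on an object; FORCE is the grip in N (left out, the last holds). Time passes only in rows, so rows that do not move let the fingers close. It prints the time, the measured TCP pose, the force, the opening and the grip force at its end. Input that does not fit is refused with a message, and nothing moves.
- r.read_state(): the state, without advancing time (a new reading comes with each control period).
- r.grab_frame(name): name is "side" or "top"; returns the picture (480x640x3 uint8, blue, green, red); there is no depth.
- r.camera_params(name): a dict with "fx", "fy", "cx", "cy" (pixels), "R" (3x3) and "t" (3): a world point X has camera coordinates R X + t. Camera axes: x right, y down, z forward; pixel columns grow to the right and rows downward; lengths in m; the calibration is good to about 2 mm. A picture is of the moment at which its call begins. camera_params takes no time and is no camera call.
- r.finish_job(): hands the job in; it is judged then, once.
The state is a dict: "t": time; "joint_positions": joint angles; "joint_vel": joint speeds; "effort": joint torques, N m; "ee_pos": TCP position; "eef_rot": TCP orientation; "ft_force": force on the tool from outside, world axes, zero at the start; "torque": the same for the moment, N m; "width": finger opening in m; "finger_force": force on a finger pad.
Only numpy, scipy, OpenCV 4.12 (cv2) and the standard library are available. Lean on these libraries where they do the work, as an engineer would, in place of code of your own. Each camera call takes 0.05 s, during which the arm holds its last target. There are 200 camera calls.

## Working session

There is one attempt and no reset: what is moved stays moved. The work goes in short steps, Python scripts to look and compute and a shell command to move; the robot and the scene stay as the last step left them, time stands still between calls to the robot, and variables do not carry over. Pictures are saved under pics/ and viewed, at most 11 in all, crops included, and the job is handed in when it is done.

```bash
ls; mkdir -p pics; python3 - <<'E'
from station import r
import cv2
for n in("side","top"):
    cv2.imwrite(f"pics/{n}0.png",r.grab_frame(n)); p=r.camera_params(n)
    print(n,{k:(v.tolist() if hasattr(v,'tolist') else v) for k,v in p.items()})
s=r.read_state();print(s['t'],s['ee_pos'],s['eef_rot'],s['width'],r.nose_length)
E
```

```text
pics
station.py
steer.py
side {'fx': 452.20368265367665, 'fy': 452.20368265367665, 'cx': 324.82944768130545, 'cy': 237.94541522471647, 'R': [[0.6415732347824064, -0.7670303346775917, -0.006946228848882074], [-0.5161630462925124, -0.42500424833783024, -0.7436041275684462], [0.5674147460657621, 0.4806618921645208, -0.6685840645483178]], 't': [-0.4034815183155794, 0.3589332686573875, 0.6850255071731642]}
top {'fx': 484.4803635580757, 'fy': 484.4803635580757, 'cx': 323.422688186227, 'cy': 234.90700619654075, 'R': [[-0.00771143703467858, -0.999851060078495, -0.015439928716472947], [-0.9909577676888929, 0.009709362638284253, -0.1338223857738475], [0.13395236614523223, 0.014268354392426168, -0.9908850476553905]], 't': [-0.034154555459511474, 0.563813423487812, 1.1770400807134653]}
0.1 [0.13744228 0.53228778 0.23877915] [-1.79927267e+02 -1.60455222e-02  1.65515231e+02] 0.08529159962292598 0.008
```

View pics/side0.png

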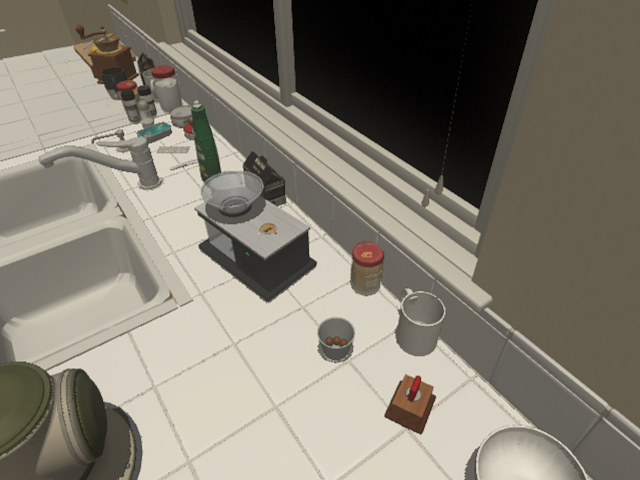

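View pics/top0.png

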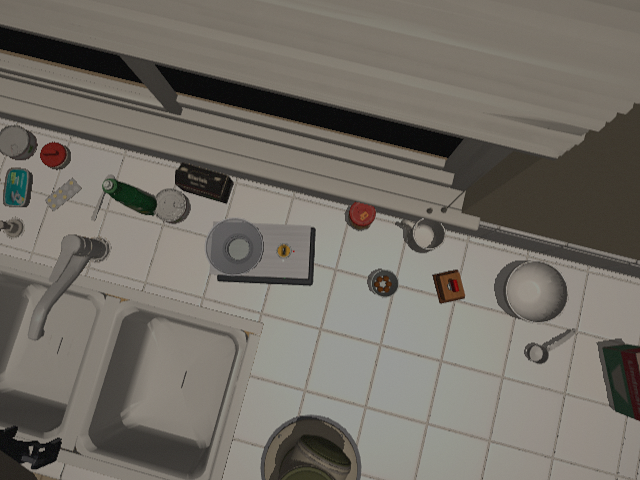

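Side view: cup at about (336,340), key (414,390), hopper (233,190), lock (268,229). Top view: cup (382,283), key (453,287), hopper (238,250), lock (284,251). I'll zoom in on these for exact pixels.

```bash
cat > h.py <<'E'
import numpy as np, cv2
from station import r
P={n:r.camera_params(n) for n in("side","top")}
def ray(n,u,v):
    p=P[n];R=np.array(p["R"]);t=np.array(p["t"])
    d=R.T@np.array([(u-p["cx"])/p["fx"],(v-p["cy"])/p["fy"],1]);return -R.T@t,d/np.linalg.norm(d)
def onz(n,u,v,z):
    o,d=ray(n,u,v);return o+d*(z-o[2])/d[2]
def tri(a,b):
    (o1,d1),(o2,d2)=ray("side",*a),ray("top",*b)
    s=np.linalg.lstsq(np.c_[d1,-d2],o2-o1,rcond=None)[0]
    p,q=o1+s[0]*d1,o2+s[1]*d2;return (p+q)/2,np.linalg.norm(p-q)
def proj(n,X):
    p=P[n];c=np.array(p["R"])@X+np.array(p["t"]);return np.array([p["fx"]*c[0]/c[2]+p["cx"],p["fy"]*c[1]/c[2]+p["cy"]])
E
python3 - <<'E'
import cv2,numpy as np
s=cv2.imread("pics/side0.png");t=cv2.imread("pics/top0.png")
def c(i,u,v,w,h,W,H,st=10):
    o=cv2.resize(i[v:v+h,u:u+w],(W,H),interpolation=cv2.INTER_NEAREST);k=W/w
    for x in range((u+st-1)//st*st,u+w,st):
        cv2.line(o,(int((x-u)*k),0),(int((x-u)*k),6),(0,0,255));cv2.putText(o,str(x),(int((x-u)*k),15),0,.3,(0,0,255))
    for y in range((v+st-1)//st*st,v+h,st):cv2.putText(o,str(y),(0,int((y-v)*k)),0,.3,(0,0,255));cv2.line(o,(0,int((y-v)*k)),(6,int((y-v)*k)),(0,0,255))
    return o
a=np.hstack([c(t,200,210,130,97,400,298),c(s,190,165,135,100,400,298)])
b=np.hstack([c(t,360,260,110,80,400,300),c(s,310,310,135,125,400,300,10)])
o=np.vstack([a,b]);cv2.imwrite("pics/z.png",o);print(o.shape)
E
```

```text
(598, 800, 3)
```

View pics/z.png

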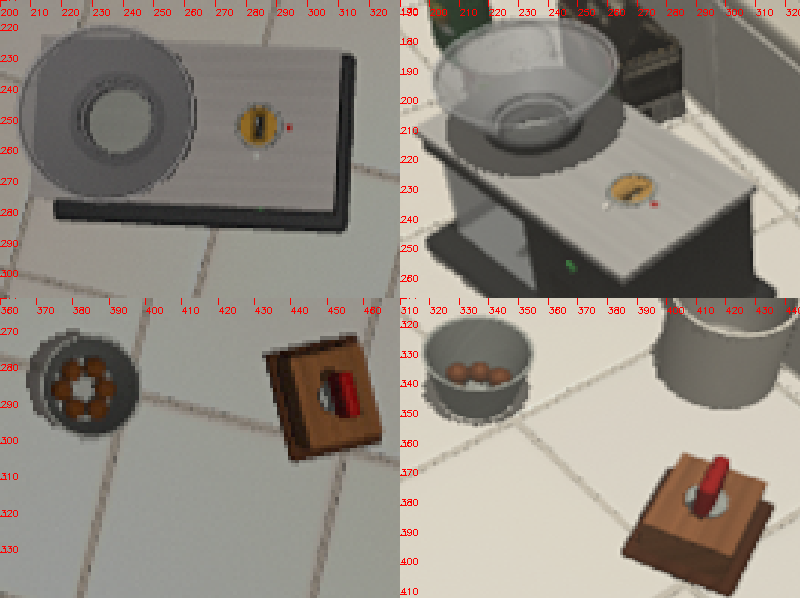

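The zoom shows brass lock top(284,252)/side(268,229); red bow top(~451,289)/side(~414,381); cup rim ellipses clear; wooden block corners visible. Now masks.

```bash
cat > m.py <<'E'
from h import *
s=cv2.imread("pics/side0.png");t=cv2.imread("pics/top0.png")
def mask(i,lo,hi,box):
    h=cv2.cvtColor(i,cv2.COLOR_BGR2HSV);m=cv2.inRange(h,lo,hi);k=np.zeros_like(m);u,v,w,hh=box;k[v:v+hh,u:u+w]=255;return m&k
def big(m):
    c=max(cv2.findContours(m,cv2.RETR_EXTERNAL,cv2.CHAIN_APPROX_NONE)[0],key=cv2.contourArea);return cv2.convexHull(c)
def cen(c): return np.array(cv2.fitEllipse(c)[0]),cv2.minAreaRect(c)
np.set_printoptions(precision=4,suppress=True)
bs=cen(big(mask(s,(15,110,80),(30,255,255),(255,218,30,22))));bt=cen(big(mask(t,(15,110,80),(30,255,255),(270,240,30,25))))
print("brass",bs[0],bt[0],tri(bs[0],bt[0]),onz("side",*bs[0],.12),onz("top",*bt[0],.12))
for n,i,b in(("side",s,(390,360,50,50)),("top",t,(435,270,35,35))):
    m=cv2.bitwise_or(mask(i,(0,190,70),(6,255,255),b),mask(i,(172,150,70),(180,255,255),b));c=big(m);print("red",n,cen(c)[0],cv2.boxPoints(cen(c)[1]).tolist(), cv2.contourArea(c))
    m=mask(i,(3,80,95) ,(16,200,255),(385,360,60,70) if n=="side" else (425,265,45,50));c=big(m)
    q=cv2.approxPolyDP(c,2.5,True)[:,0];print("wood",n,q.tolist(),[onz(n,*p,.04)[:2].round(4).tolist() for p in q])
# deck outline
for n,i,pt in(("top",t,(295,265)),("side",s,(265,240))):
    m=np.zeros((482,642),np.uint8);cv2.floodFill(cv2.GaussianBlur(i,(3,3),0),m,pt,0,(6,6,6),(6,6,6),8|(255<<8)|cv2.FLOODFILL_MASK_ONLY)
    c=big(m[1:-1,1:-1]);q=cv2.approxPolyDP(c,3,True)[:,0];print("deck",n,q.tolist(),[onz(n,*p,.12)[:2].round(4).tolist() for p in q])
# cup
for n,i,b in(("side",s,(315,312,45,48)),("top",t,(362,262,42,42))):
    u,v,w,h=b;g=cv2.cvtColor(i,cv2.COLOR_BGR2GRAY);k=np.zeros_like(g);k[v:v+h,u:u+w]=255
    m=cv2.inRange(g,0,145)&k;c=big(m);print("cup",n,cv2.boundingRect(c),cen(c)[0],cv2.fitEllipse(c))
for z in(.057,):
    print(onz("top",380,284,z))
E
python3 m.py
```

```text
brass [267.7454 227.7414] [283.3714 250.4033] (array([0.5155, 0.0539, 0.1222]), np.float64(0.002815258831980705)) [0.5161 0.0568 0.12  ] [0.5169 0.0533 0.12  ]
red side [418.0967 378.0906] [[415.5383605957031, 377.6922912597656], [416.9230041503906, 375.6153869628906], [421.0768737792969, 378.3846130371094], [419.6922302246094, 380.4615173339844]] 10.0
wood side [[405, 375], [432, 386], [421, 417], [392, 403]] [[0.4553, -0.3217], [0.4664, -0.367], [0.4087, -0.3806], [0.3992, -0.3328]]
red top [455.4694 284.9348] [[452.5294494628906, 280.1176452636719], [456.0588684082031, 279.2353210449219], [458.8824157714844, 290.5294494628906], [455.3529968261719, 291.4117736816406]] 37.5
wood top [[458, 272], [464, 294], [446, 299], [440, 276]] [[0.4676, -0.3703], [0.4137, -0.3825], [0.4019, -0.3381], [0.4582, -0.3257]]
deck top [[0, 154], [19, 124], [639, 280], [639, 479], [62, 479], [30, 470], [0, 426]] [[0.7572, 0.7394], [0.8321, 0.6989], [0.4414, -0.7602], [0.0121, -0.7198], [0.0151, 0.5402], [0.0341, 0.6127], [0.1276, 0.6874]]
deck side [[0, 169], [42, 150], [172, 127], [181, 129], [293, 204], [536, 429], [463, 479], [0, 479]] [[0.2582, 0.7136], [0.3643, 0.7224], [0.6494, 0.5644], [0.6581, 0.5358], [0.6071, 0.0709], [0.4517, -0.5211], [0.331, -0.4751], [-0.0403, -0.0289]]
cup side (318, 318, 36, 42) [335.2128 339.7368] ((335.21282958984375, 339.73681640625), (39.470703125, 45.76173400878906), 5.45564603805542)
cup top (362, 262, 42, 42) [385.7448 280.558 ] ((385.7447509765625, 280.55804443359375), (41.920894622802734, 43.91610336303711), 43.67345428466797)
[ 0.4392 -0.1759  0.057 ]
```

```bash
python3 - <<'E'
from h import *
from scipy.spatial.transform import Rotation as Ro
np.set_printoptions(precision=4,suppress=True)
s=cv2.imread("pics/side0.png").astype(int);t=cv2.imread("pics/top0.png").astype(int)
for n,i,b in(("side",s,(390,360,50,50)),("top",t,(435,270,35,35))):
    m=((i[...,2]-np.maximum(i[...,0],i[...,1]))>60);k=np.zeros(m.shape,bool);u,v,w,h=b;k[v:v+h,u:u+w]=1
    y,x=np.nonzero(m&k);print("red",n,len(x),x.mean(),y.mean(),cv2.boxPoints(cv2.minAreaRect(np.c_[x,y].astype(np.int32))).round(1).tolist())
print("wood corners z",[tri(a,b)[0] for a,b in(((405,375),(440,276)),((432,386),(458,272)),((421,417),(464,294)),((392,403),(446,299)))])
D=[(310.8,227.5),(308.2,278.2),(209.1,273.4),(213.6,221.7)]
d=np.array([onz("top",*p,.12)[:2] for p in D]);print("deck",d,d.mean(0))
print("yaw",np.degrees([np.arctan2(*(a-b)[::-1]) for a,b in((d[0],d[1]),(d[3],d[2]))]),[np.degrees(np.arctan2(*(a-b)[::-1]))-90 for a,b in((d[3],d[0]),(d[2],d[1]))])
print("deck corners tri",tri((309.8,227.7),D[0]),tri((265.6,258),D[1]))
print("cup rim",tri((336,332.5),(383.1,283)),onz("side",336,332.5,.057),onz("top",383.1,283,.057),"nuts",onz("top",383.1,284,.012))
print("hopper rim", onz("top",200+108/3.077,210+112/3.077,.17))
# wrist IK
def ik(Rt,J1,J23):
    M=(Ro.from_euler('ZY',[J1,J23],degrees=True)).inv()*Rt
    a=M.as_euler('ZYZ',degrees=True);a[2]-=90
    return a
for nm,J1,az,el in(("cup",-35,60,40),("cup",-35,90,40),("hop",5,90,40),("hop",5,90,0)):
  for sg in(1,-1):
    for ph in((0,) if el else (0,130,-130)):
      z=np.array([np.cos(np.radians(el))*np.cos(np.radians(az)),np.cos(np.radians(el))*np.sin(np.radians(az)),-np.sin(np.radians(el))])
      y=sg*np.array([-np.sin(np.radians(az)),np.cos(np.radians(az)),0]);R=Ro.from_matrix(np.c_[np.cross(y,z),y,z])*Ro.from_rotvec([0,0,ph],degrees=True)
      print(nm,az,el,sg,ph,[ik(R,J1,j).round(0).tolist() for j in(90,120)])
E
```

```text
red side 101 415.54455445544556 383.56435643564356 [[409.6000061035156, 389.6000061035156], [415.6000061035156, 374.6000061035156], [421.6000061035156, 377.0], [415.6000061035156, 392.0]]
red top 47 455.6170212765957 285.1276595744681 [[452.3999938964844, 279.6000061035156], [455.8999938964844, 278.79998779296875], [458.8999938964844, 290.5], [455.3999938964844, 291.3999938964844]]
wood corners z [array([ 0.4566, -0.3236,  0.0409]), array([ 0.4665, -0.3685,  0.0419]), array([ 0.4123, -0.3817,  0.0363]), array([ 0.4   , -0.3353,  0.0426])]
deck [[ 0.5701 -0.0109]
 [ 0.4518 -0.0043]
 [ 0.4649  0.2256]
 [ 0.5862  0.2179]] [0.5183 0.1071]
yaw [-3.1476 -3.6365] [np.float64(-4.025000796862528), np.float64(-3.2443394386042144)]
deck corners tri (array([ 0.5698, -0.0108,  0.1215]), np.float64(0.00033684131897713165)) (array([ 0.4513, -0.0039,  0.1206]), np.float64(0.0013717371656625954))
cup rim (array([ 0.4415, -0.1837,  0.053 ]), np.float64(0.0005218130698790703)) [ 0.439  -0.1853  0.057 ] [ 0.4416 -0.1835  0.057 ] nuts [ 0.4406 -0.1882  0.012 ]
hopper rim [0.5217 0.1562 0.17  ]
cup 60 40 1 0 [[50.0, 94.0, -183.0], [52.0, 75.0, -207.0]]
cup 60 40 -1 0 [[50.0, 94.0, -3.0], [52.0, 75.0, -27.0]]
cup 90 40 1 0 [[44.0, 116.0, -204.0], [39.0, 93.0, -225.0]]
cup 90 40 -1 0 [[44.0, 116.0, -24.0], [39.0, 93.0, -45.0]]
hop 90 40 1 0 [[50.0, 86.0, -177.0], [56.0, 68.0, -201.0]]
hop 90 40 -1 0 [[50.0, 86.0, 3.0], [56.0, 68.0, -21.0]]
hop 90 0 1 0 [[90.0, 85.0, -180.0], [93.0, 86.0, -210.0]]
hop 90 0 1 130 [[90.0, 85.0, -50.0], [93.0, 86.0, -80.0]]
hop 90 0 1 -130 [[90.0, 85.0, 50.0], [93.0, 86.0, 20.0]]
hop 90 0 -1 0 [[90.0, 85.0, 0.0], [93.0, 86.0, -30.0]]
hop 90 0 -1 130 [[90.0, 85.0, -230.0], [93.0, 86.0, -260.0]]
hop 90 0 -1 -130 [[90.0, 85.0, -130.0], [93.0, 86.0, -160.0]]
```

```bash
cat > plan.py <<'E'
from h import *
from scipy.spatial.transform import Rotation as Ro
from scipy.linalg import logm,expm
np.set_printoptions(precision=4,suppress=True)
def tool(az,el,sg=-1,roll=0):
    a,e=np.radians([az,el]);z=np.array([np.cos(e)*np.cos(a),np.cos(e)*np.sin(a),-np.sin(e)]);y=sg*np.array([-np.sin(a),np.cos(a),0])
    return Ro.from_matrix(np.c_[np.cross(y,z),y,z])*Ro.from_euler('z',roll,degrees=True)
def down(yaw): return Ro.from_euler('xyz',[180,0,yaw],degrees=True)
def hom(p,R):
    T=np.eye(4);T[:3,:3]=R.as_matrix();T[:3,3]=p;return T
def cur():
    s=r.read_state();return hom(s["ee_pos"],Ro.from_euler('xyz',s["eef_rot"],degrees=True))
def plan(p,R,N,T0=None):
    T0=cur() if T0 is None else T0
    D=expm(np.real(logm(np.linalg.inv(T0)@hom(p,R)))/N)
    v=Ro.from_matrix(D[:3,:3]).as_rotvec(degrees=True);print(N,"x",D[:3,3].round(4).tolist(),v.round(2).tolist(),"| step",np.linalg.norm(D[:3,3]).round(4),np.linalg.norm(v).round(1))
    T=T0.copy();w=[]
    for k in range(N):
        T=T@D
        if k%max(1,N//5)==0:w.append(T[:3,3].round(3).tolist())
    print("   via",w);return hom(p,R)
E
python3 - <<'E'
from plan import *
C=np.array([.4405,-.1855,.036]);R=tool(75,40);z=R.as_matrix()[:,2]
pre=C-.115*z
T=plan([pre[0],pre[1],.24],R,16)
T=plan([.30,-.40,.24],down(R.as_euler('xyz',degrees=True)[2]),16)
print(R.as_euler('xyz',degrees=True))
E
```

```text
16 x [-0.0533, -0.0141, -0.0251] [-2.46, 2.43, 5.26] | step 0.0606 6.3
   via [[0.186, 0.505, 0.264], [0.315, 0.393, 0.32], [0.412, 0.242, 0.346], [0.465, 0.069, 0.339], [0.467, -0.108, 0.302], [0.418, -0.271, 0.24]]
16 x [-0.0604, -0.0259, -0.0001] [-0.0, 0.0, 5.66] | step 0.0658 5.7
   via [[0.189, 0.492, 0.239], [0.318, 0.344, 0.239], [0.399, 0.164, 0.239], [0.423, -0.031, 0.24], [0.389, -0.225, 0.24], [0.3, -0.4, 0.24]]
[180. -50.  75.]
```

Careful with the scale: shifts go in shares of 62.5 mm and turns go in shares of 90 degrees. That gives: -0.053 m is -0.848, -0.025 m is -0.4, 5.3 degrees is 0.0589.

```bash
for i in 1; do :; done; python3 steer.py '[[[-0.848, -0.224, -0.4], [-0.0278, 0.0267, 0.0589], 0.085], [[-0.848, -0.224, -0.4], [-0.0278, 0.0267, 0.0589], 0.085], [[-0.848, -0.224, -0.4], [-0.0278, 0.0267, 0.0589], 0.085], [[-0.848, -0.224, -0.4], [-0.0278, 0.0267, 0.0589], 0.085], [[-0.848, -0.224, -0.4], [-0.0278, 0.0267, 0.0589], 0.085]]'
python3 -c "
from plan import *
C=np.array([.4405,-.1855,.036]);R=tool(75,40);z=R.as_matrix()[:,2]
plan((C-.115*z)*[1,1,0]+[0,0,.24],R,12); print(r.read_state()['joint_positions'])"
```

```text
t: 0.72
ee_pos: [0.3516, 0.3453, 0.3333]
eef_rot: [170.4, -14.5, 139.9]
ft_force: [1.1, -0.1, 0.4]
width: 0.0851
finger_force: 0.0
12 x [-0.0489, -0.0124, -0.0231] [-2.21, 2.22, 4.81] | step 0.0554 5.7
   via [[0.381, 0.299, 0.341], [0.429, 0.2, 0.348], [0.46, 0.093, 0.342], [0.472, -0.015, 0.325], [0.465, -0.122, 0.298], [0.438, -0.223, 0.261]]
[ 21.6494   9.8349  77.6961  17.1924  90.6251 -26.5295]
```

Follows well; joints comfortable.

To row units: -0.052 m is -0.832, -0.025 m is -0.4, 5.2 degrees is 0.0578.

```bash
python3 steer.py '[[[-0.832, -0.208, -0.4], [-0.0267, 0.0267, 0.0578], 0.085], [[-0.832, -0.208, -0.4], [-0.0267, 0.0267, 0.0578], 0.085], [[-0.832, -0.208, -0.4], [-0.0267, 0.0267, 0.0578], 0.085], [[-0.832, -0.208, -0.4], [-0.0267, 0.0267, 0.0578], 0.085], [[-0.832, -0.208, -0.4], [-0.0267, 0.0267, 0.0578], 0.085]]' >/dev/null
python3 steer.py '[[[-0.832, -0.208, -0.4], [-0.0267, 0.0267, 0.0578], 0.085], [[-0.832, -0.208, -0.4], [-0.0267, 0.0267, 0.0578], 0.085], [[-0.832, -0.208, -0.4], [-0.0267, 0.0267, 0.0578], 0.085], [[-0.832, -0.208, -0.4], [-0.0267, 0.0267, 0.0578], 0.085], [[-0.832, -0.208, -0.4], [-0.0267, 0.0267, 0.0578], 0.085]]'
python3 -c "
from plan import *
C=np.array([.4405,-.1855,.036]);R=tool(75,40);z=R.as_matrix()[:,2]
T=plan((C-.115*z),R,5); plan(C+.014*z,R,5,T); print(r.read_state()['joint_positions'])"
```

```text
t: 1.98
ee_pos: [0.4435, -0.2074, 0.271]
eef_rot: [176.2, -47.2, 83.4]
ft_force: [1.3, -0.2, 0.5]
width: 0.085
finger_force: 0.0
5 x [-0.0329, -0.0034, 0.0113] [-0.51, 0.52, 1.13] | step 0.035 1.3
   via [[0.439, -0.221, 0.239], [0.435, -0.234, 0.207], [0.429, -0.247, 0.175], [0.424, -0.259, 0.142], [0.418, -0.271, 0.11]]
5 x [-0.0, -0.0, 0.0258] [-0.0, -0.0, 0.0] | step 0.0258 0.0
   via [[0.423, -0.252, 0.093], [0.428, -0.232, 0.077], [0.433, -0.213, 0.06], [0.438, -0.194, 0.044], [0.443, -0.175, 0.027]]
[-55.695   25.1404  77.2943  34.4102 110.6248 -44.8401]
```

To row units: -0.033 m is -0.528, 0.0113 m is 0.1808, 1.2 degrees is 0.0133.

```bash
python3 steer.py '[[[-0.528, -0.0544, 0.1808], [-0.0056, 0.0056, 0.0122], 0.085], [[-0.528, -0.0544, 0.1808], [-0.0056, 0.0056, 0.0122], 0.085], [[-0.528, -0.0544, 0.1808], [-0.0056, 0.0056, 0.0122], 0.085], [[-0.528, -0.0544, 0.1808], [-0.0056, 0.0056, 0.0122], 0.085], [[-0.528, -0.0544, 0.1808], [-0.0056, 0.0056, 0.0133], 0.085]]'
python3 steer.py '[[[0, 0, 0], [0, 0, 0], 0.085]]' >/dev/null
python3 -c "
from plan import *
C=np.array([.4405,-.1855,.036]);R=tool(75,40);z=R.as_matrix()[:,2]
T=plan(C+.014*z,R,5)
cv2.imwrite('pics/pre_t.png',cv2.resize(r.grab_frame('top')[220:340,330:490],(640,480)));cv2.imwrite('pics/pre_s.png',r.grab_frame('side'))"
```

```text
t: 2.6
ee_pos: [0.4184, -0.2698, 0.1094]
eef_rot: [179.9, -49.8, 75.3]
ft_force: [0.2, -0.8, -0.7]
width: 0.0849
finger_force: 0.0
5 x [-0.0, 0.0, 0.0255] [-0.04, 0.01, 0.01] | step 0.0255 0.0
   via [[0.423, -0.251, 0.093], [0.428, -0.232, 0.076], [0.433, -0.213, 0.06], [0.438, -0.194, 0.043], [0.443, -0.175, 0.027]]
```

View pics/pre_t.png

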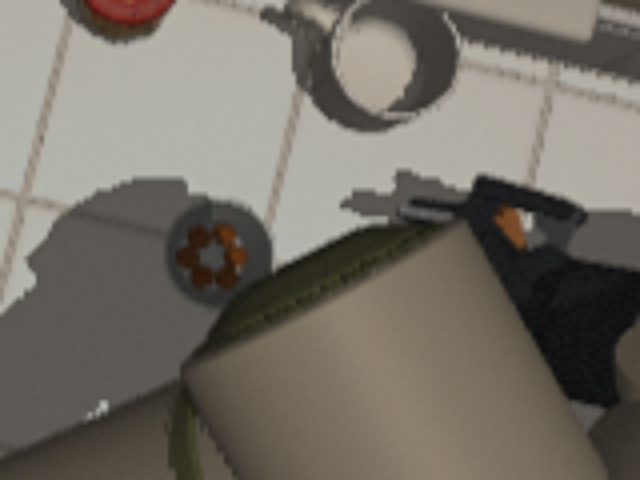

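Cup intact at top px (384.6,283.7), fingers to its right. Advancing.

To row units: 0.025 m is 0.4.

```bash
python3 steer.py '[[[0, 0, 0.4], [0, 0, 0], 0.085], [[0, 0, 0.4], [0, 0, 0], 0.085], [[0, 0, 0.4], [0, 0, 0], 0.085], [[0, 0, 0.4], [0, 0, 0], 0.085], [[0, 0, 0.4], [0, 0, 0], 0.085]]'
python3 steer.py '[[[0, 0, 0.016], [0, 0, 0], 0.085], [[0, 0, 0], [0, 0, 0], 0.07], [[0, 0, 0], [0, 0, 0], 0.05], [[0, 0, 0], [0, 0, 0], 0.05], [[0, 0, 0], [0, 0, 0], 0.05]]' 60
python3 steer.py '[[[0, 0, 0], [0, 0, 0], 0.05], [[0, 0, 0], [0, 0, 0], 0.05]]' 60
python3 -c "
from plan import *
cv2.imwrite('pics/g_s.png',cv2.resize(r.grab_frame('side')[280:420,260:460],(800,560)))"
```

```text
t: 3.45
ee_pos: [0.4439, -0.1765, 0.031]
eef_rot: [179.6, -49.7, 75.6]
ft_force: [0.7, -0.2, -1.1]
width: 0.085
finger_force: 0.0
t: 4.08
ee_pos: [0.4436, -0.1777, 0.031]
eef_rot: [179.6, -49.8, 75.5]
ft_force: [-3.0, -2.8, 9.9]
width: 0.064
finger_force: 60.6
t: 4.32
ee_pos: [0.4437, -0.1777, 0.031]
eef_rot: [179.6, -49.8, 75.5]
ft_force: [-1.1, -2.3, 10.0]
width: 0.0642
finger_force: 60.6
```

View pics/g_s.png

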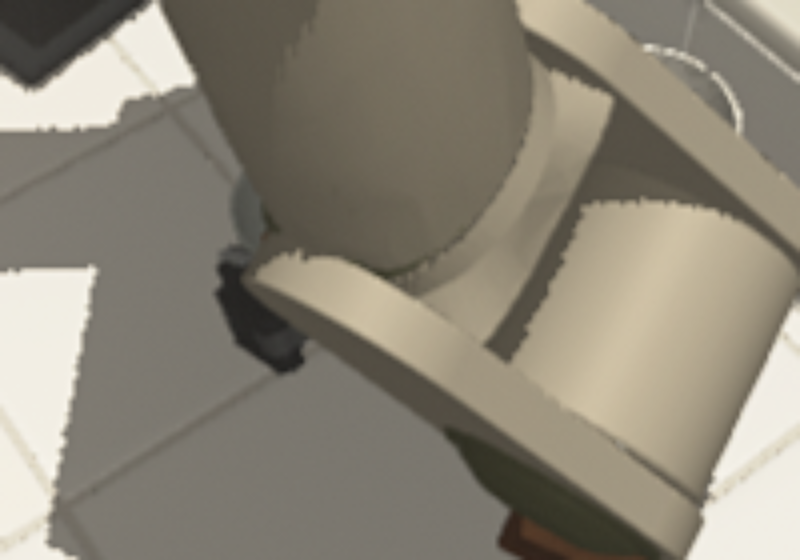

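```bash
python3 - <<'E'
from plan import *
T0=cur();cup=np.eye(4);cup[:3,3]=[.4405,-.187,0.0];G=np.linalg.inv(T0)@cup
a=np.radians(np.arange(0,360,5));rim=np.c_[.0345*np.cos(a),.0345*np.sin(a),0*a+.057,1+0*a].T
H=np.array([.5217,.158,.17])
print(r.read_state()['joint_positions'])
for az,el,ro in((90,40,0),(90,20,0),(90,0,0),(90,0,40),(90,0,70),(90,0,100),(90,0,130),(90,0,145)):
    T=hom([0,0,0],tool(az,el,-1,ro));q=(T@G@rim)[:3];i=q[2].argmin();up=(T@G)[:3,2];b=(T@G@[0,0,.0,1])[:3]
    print(az,el,ro,"lip rel TCP",q[:,i],"cup up",up,"base",b,"tilt",np.degrees(np.arccos(up[2])))
p=T0[:3,3];R=Ro.from_matrix(T0[:3,:3])
T=plan([p[0],p[1],p[2]+.12],R,4)
T=plan([p[0]-.0,p[1],.30],R,4,T)
T=plan([.52,.165,.30],tool(90,40),8,T)
E
```

```text
[-55.2125  42.9996  95.4328  36.1899  81.0188 -59.4783]
90 40 0 lip rel TCP [ 0.0258 -0.0322  0.0258] cup up [ 0.0046 -0.0038  1.    ] base [-0.0008 -0.0097 -0.031 ] tilt 0.344949235033868
90 20 0 lip rel TCP [-0.0007 -0.0506  0.0091] cup up [ 0.0046 -0.3456  0.9384] base [-0.0008  0.0015 -0.0325] tilt 20.22202965691001
90 0 0 lip rel TCP [-0.0007 -0.0506 -0.0088] cup up [ 0.0046 -0.6457  0.7636] base [-0.0008  0.0125 -0.03  ] tilt 40.221087827187404
90 0 40 lip rel TCP [ 0.0215 -0.0394 -0.0173] cup up [ 0.4944 -0.6457  0.5819] base [-0.0199  0.0125 -0.0225] tilt 54.41272613485521
90 0 70 lip rel TCP [ 0.0183 -0.0311 -0.0282] cup up [ 0.7191 -0.6457  0.2568] base [-0.0285  0.0125 -0.0095] tilt 75.11974201370009
90 0 100 lip rel TCP [ 0.0091 -0.022  -0.036 ] cup up [ 0.7512 -0.6457 -0.1372] base [-0.0294  0.0125  0.006 ] tilt 97.88308121881123
90 0 130 lip rel TCP [-0.0002 -0.0111 -0.0382] cup up [ 0.5819 -0.6457 -0.4944] base [-0.0225  0.0125  0.0199] tilt 119.62716971021655
90 0 145 lip rel TCP [-0.0029 -0.0057 -0.0376] cup up [ 0.4342 -0.6457 -0.6281] base [-0.0166  0.0125  0.0251] tilt 128.9120842359899
4 x [0.0229, 0.0001, -0.0194] [0.0, 0.0, -0.0] | step 0.03 0.0
   via [[0.444, -0.178, 0.061], [0.444, -0.178, 0.091], [0.444, -0.178, 0.121], [0.444, -0.178, 0.151]]
4 x [0.0284, 0.0002, -0.0241] [0.0, 0.0, -0.0] | step 0.0372 0.0
   via [[0.444, -0.178, 0.188], [0.444, -0.178, 0.226], [0.444, -0.178, 0.263], [0.444, -0.178, 0.3]]
8 x [0.0283, 0.0033, 0.0336] [1.44, 0.03, -1.17] | step 0.044 1.8
   via [[0.458, -0.136, 0.3], [0.471, -0.094, 0.3], [0.483, -0.052, 0.3], [0.493, -0.009, 0.3], [0.502, 0.034, 0.3], [0.509, 0.078, 0.3], [0.515, 0.121, 0.3], [0.52, 0.165, 0.3]]
```

Careful with the scale: shifts go in shares of 62.5 mm and turns go in shares of 90 degrees. That gives: 0.03 m is 0.48, -0.025 m is -0.4.

```bash
python3 steer.py '[[[0.128, 0, -0.104], [0, 0, 0], 0.05], [[0.32, 0, -0.272], [0, 0, 0], 0.05], [[0.48, 0, -0.4], [0, 0, 0], 0.05], [[0.48, 0, -0.4], [0, 0, 0], 0.05], [[0.48, 0, -0.4], [0, 0, 0], 0.05]]'
python3 steer.py '[[[0.48, 0, -0.4], [0, 0, 0], 0.05], [[0.48, 0, -0.4], [0, 0, 0], 0.05], [[0.4, 0, -0.336], [0, 0, 0], 0.05], [[0, 0, 0], [0, 0, 0], 0.05]]'
python3 - <<'E'
from plan import *
T=plan([.510,.186,.30],tool(90,40),10)
print(r.read_state()['joint_positions'])
E
```

```text
t: 5.0
ee_pos: [0.443, -0.1756, 0.185]
eef_rot: [179.8, -49.7, 75.4]
ft_force: [0.6, -0.6, -2.1]
width: 0.0638
finger_force: 64.1
t: 5.5
ee_pos: [0.4431, -0.175, 0.2958]
eef_rot: [179.5, -49.6, 75.6]
ft_force: [-0.2, -0.1, -2.8]
width: 0.0635
finger_force: 64.1
10 x [0.0241, 0.0015, 0.0278] [1.15, 0.05, -0.93] | step 0.0368 1.5
   via [[0.454, -0.14, 0.296], [0.473, -0.069, 0.297], [0.488, 0.003, 0.298], [0.5, 0.076, 0.298], [0.508, 0.149, 0.299]]
[-55.0445  21.5127  80.2192  38.431  110.332  -37.3336]
```

To row units: 0.028 m is 0.448, 0.024 m is 0.384, 1.1 degrees is 0.0122.

```bash
python3 steer.py '[[[0.384, 0.024, 0.448], [0.0122, 0, -0.01], 0.05], [[0.384, 0.024, 0.448], [0.0122, 0, -0.01], 0.05], [[0.384, 0.024, 0.448], [0.0122, 0, -0.01], 0.05], [[0.384, 0.024, 0.448], [0.0122, 0, -0.01], 0.05], [[0.384, 0.024, 0.448], [0.0122, 0, -0.01], 0.05]]' >/dev/null
python3 steer.py '[[[0.384, 0.024, 0.448], [0.0122, 0, -0.01], 0.05], [[0.384, 0.024, 0.448], [0.0122, 0, -0.01], 0.05], [[0.384, 0.024, 0.448], [0.0122, 0, -0.01], 0.05], [[0.384, 0.024, 0.448], [0.0122, 0, -0.01], 0.05], [[0.384, 0.024, 0.448], [0.0122, 0, -0.01], 0.05]]'
python3 - <<'E'
from plan import *
T=plan([.510,.186,.255],tool(90,0),5)
cv2.imwrite('pics/h.png',np.hstack([cv2.resize(r.grab_frame('side')[130:290,170:330],(400,400)),cv2.resize(r.grab_frame('top')[180:340,170:330],(400,400))]))
print(r.read_state()['joint_positions'])
E
```

```text
t: 6.75
ee_pos: [0.511, 0.188, 0.2951]
eef_rot: [-179.6, -49.8, 89.2]
ft_force: [-0.2, -0.2, -1.7]
width: 0.0639
finger_force: 64.2
5 x [-0.0076, -0.0002, 0.003] [0.08, 8.05, -0.08] | step 0.0082 8.0
   via [[0.511, 0.185, 0.287], [0.511, 0.184, 0.279], [0.51, 0.183, 0.271], [0.51, 0.184, 0.263], [0.51, 0.186, 0.255]]
[-13.4365  19.3898  83.8172  48.0125  91.3854 -18.3085]
```

View pics/h.png

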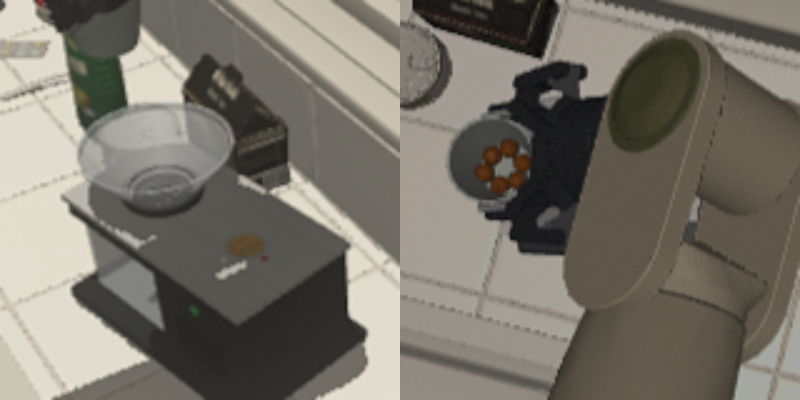

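Cup with six nuts held, at top px (206,244), above the hopper region. Quick check of the cup's position, then tilt.

To row units: -0.0076 m is -0.1216, 0.003 m is 0.048, 8 degrees is 0.0889.

```bash
python3 -c "
from plan import *
print(onz('top',206,244,.32),proj('top',np.array([.511,.178,.32])))"
python3 steer.py '[[[-0.1216, 0, 0.048], [0, 0.0889, 0], 0.05], [[-0.1216, 0, 0.048], [0, 0.0889, 0], 0.05], [[-0.1216, 0, 0.048], [0, 0.0889, 0], 0.05], [[-0.1216, 0, 0.048], [0, 0.0889, 0], 0.05], [[-0.1216, 0, 0.048], [0, 0.0889, 0], 0.05]]'
```

```text
[0.5099 0.1826 0.32  ] [208.4056 243.4102]
t: 7.48
ee_pos: [0.5114, 0.1842, 0.2554]
eef_rot: [-88.3, -89.8, -2.3]
ft_force: [-0.8, 0.2, -1.9]
width: 0.0633
finger_force: 64.5
```

To row units: 10 degrees is 0.1111.

```bash
python3 steer.py '[[[0, 0, 0], [0, 0, 0.1111], 0.05], [[0, 0, 0], [0, 0, 0.1111], 0.05], [[0, 0, 0], [0, 0, 0.1111], 0.05], [[0, 0, 0], [0, 0, 0.1111], 0.05], [[0, 0, 0], [0, 0, 0.1111], 0.05]]' >/dev/null
python3 steer.py '[[[0, 0, 0], [0, 0, 0.0889], 0.05], [[0, 0, 0], [0, 0, 0.0889], 0.05], [[0, 0, 0], [0, 0, 0.0889], 0.05], [[0, 0, 0], [0, 0, 0.0889], 0.05], [[0, 0, 0], [0, 0, 0.0889], 0.05]]'
python3 steer.py '[[[0, 0, 0], [0, 0, 0.1111], 0.05], [[0, 0, 0], [0, 0, 0.1111], 0.05], [[0, 0, 0], [0, 0, 0.1111], 0.05], [[0, 0, 0], [0, 0, 0.1111], 0.05], [[0, 0, 0], [0, 0, 0.1111], 0.05]]'
python3 steer.py '[[[0, 0, 0], [0, 0, 0], 0.05], [[0, 0, 0], [0, 0, 0], 0.05], [[0, 0, 0], [0, 0, 0], 0.05], [[0, 0, 0], [0, 0, 0], 0.05], [[0, 0, 0], [0, 0, 0], 0.05]]'
python3 - <<'E'
from plan import *
cv2.imwrite('pics/p.png',np.hstack([cv2.resize(r.grab_frame('side')[130:290,170:330],(400,400)),cv2.resize(r.grab_frame('top')[180:340,170:330],(400,400))]))
print(r.read_state()['joint_positions'])
E
```

```text
t: 8.72
ee_pos: [0.5112, 0.1846, 0.2555]
eef_rot: [-90.2, 0.5, -0.6]
ft_force: [0.9, -0.0, -1.9]
width: 0.0637
finger_force: 64.6
t: 9.35
ee_pos: [0.5112, 0.1846, 0.2556]
eef_rot: [-90.4, 50.5, -0.9]
ft_force: [0.8, 0.6, -1.7]
width: 0.0641
finger_force: 64.6
t: 9.98
ee_pos: [0.5113, 0.1852, 0.2563]
eef_rot: [-90.3, 50.1, -0.8]
ft_force: [0.6, -0.6, -0.4]
width: 0.0641
finger_force: 64.6
[-20.4399  35.1303  97.135   76.1497 104.4559  96.038 ]
```

View pics/p.png

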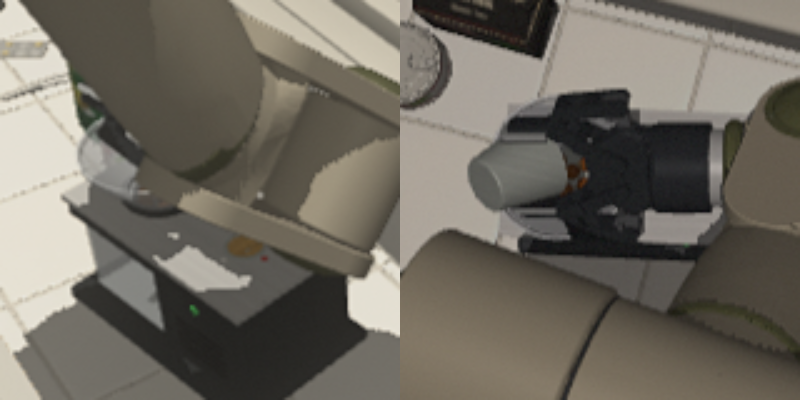

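Nuts show at the throat (crop (575,175) ↔ top px (240,250)). A little shake, then roll back and check.

To row units: -10 degrees is -0.1111.

```bash
python3 steer.py '[[[0, 0, 0], [0, 0, 0.1111], 0.05], [[0, 0, 0], [0, 0, -0.0556], 0.05], [[0, 0, 0], [0, 0, 0.0556], 0.05], [[0, 0, 0], [0, 0, 0], 0.05], [[0, 0, 0], [0, 0, -0.1111], 0.05]]' >/dev/null
for k in 1; do python3 steer.py '[[[0, 0, 0], [0, 0, -0.1111], 0.05], [[0, 0, 0], [0, 0, -0.1111], 0.05], [[0, 0, 0], [0, 0, -0.1111], 0.05], [[0, 0, 0], [0, 0, -0.1111], 0.05], [[0, 0, 0], [0, 0, -0.1111], 0.05]]' >/dev/null; done
python3 steer.py '[[[0, 0, 0], [0, 0, -0.1111], 0.05], [[0, 0, 0], [0, 0, -0.1111], 0.05], [[0, 0, 0], [0, 0, -0.1111], 0.05], [[0, 0, 0], [0, 0, -0.1111], 0.05], [[0, 0, 0], [0, 0, -0.1111], 0.05]]' >/dev/null
python3 steer.py '[[[0, 0, 0], [0, 0, -0.1111], 0.05], [[0, 0, 0], [0, 0, -0.1111], 0.05], [[0, 0, 0], [0, 0, -0.1111], 0.05], [[0, 0, 0], [0, 0, -0.1111], 0.05]]'
python3 - <<'E'
from plan import *
# set-down pose: previous grasp TCP; go there via (.443,-.17,.30)
T=plan([.505,.12,.31],tool(88,40),5)
T=plan([.4437,-.1777,.18],tool(75.5,40),8,T)
E
```

```text
t: 12.45
ee_pos: [0.5113, 0.1852, 0.2563]
eef_rot: [123.6, -89.6, 145.9]
ft_force: [-0.3, 0.1, -0.9]
width: 0.0637
finger_force: 64.6
5 x [0.0068, -0.001, -0.0158] [-0.26, -7.96, 0.16] | step 0.0173 8.0
   via [[0.51, 0.169, 0.263], [0.509, 0.155, 0.272], [0.508, 0.141, 0.283], [0.506, 0.13, 0.296], [0.505, 0.12, 0.31]]
8 x [-0.0369, -0.0028, -0.0186] [-1.2, 0.0, 1.0] | step 0.0414 1.6
   via [[0.501, 0.082, 0.294], [0.496, 0.044, 0.278], [0.49, 0.007, 0.261], [0.482, -0.031, 0.245], [0.474, -0.068, 0.229], [0.465, -0.105, 0.212], [0.455, -0.141, 0.196], [0.444, -0.178, 0.18]]
```

To row units: -0.016 m is -0.256, 0.007 m is 0.112, -8 degrees is -0.0889.

```bash
python3 steer.py '[[[0.112, -0.016, -0.256], [-0.0033, -0.0889, 0.0022], 0.05], [[0.112, -0.016, -0.256], [-0.0033, -0.0889, 0.0022], 0.05], [[0.112, -0.016, -0.256], [-0.0033, -0.0889, 0.0022], 0.05], [[0.112, -0.016, -0.256], [-0.0033, -0.0889, 0.0022], 0.05], [[0.112, -0.016, -0.256], [-0.0033, -0.0889, 0.0022], 0.05]]' 
python3 steer.py '[[[-0.592, -0.048, -0.2976], [-0.0133, 0, 0.0111], 0.05], [[-0.592, -0.048, -0.2976], [-0.0133, 0, 0.0111], 0.05], [[-0.592, -0.048, -0.2976], [-0.0133, 0, 0.0111], 0.05], [[-0.592, -0.048, -0.2976], [-0.0133, 0, 0.0111], 0.05], [[-0.592, -0.048, -0.2976], [-0.0133, 0, 0.0111], 0.05]]' >/dev/null
python3 steer.py '[[[-0.592, -0.048, -0.2976], [-0.0133, 0, 0.0111], 0.05], [[-0.592, -0.048, -0.2976], [-0.0133, 0, 0.0111], 0.05], [[-0.592, -0.048, -0.2976], [-0.0133, 0, 0.0111], 0.05], [[0, 0, 0], [0, 0, 0], 0.05]]'
python3 - <<'E'
from plan import *
T=plan([.4437,-.1777,.04],tool(75.5,40.3),5)
T=plan([.4437,-.1777,.032],tool(75.5,40.3),2,T)
cv2.imwrite('pics/q.png',np.hstack([cv2.resize(r.grab_frame('side')[150:270,180:300],(400,400)),cv2.resize(r.grab_frame('top')[200:320,200:320],(400,400))]))
E
```

```text
t: 13.08
ee_pos: [0.5052, 0.1189, 0.3117]
eef_rot: [-179.3, -49.5, 87.2]
ft_force: [-0.4, 0.8, -1.9]
width: 0.0639
finger_force: 64.8
t: 14.2
ee_pos: [0.4392, -0.1805, 0.1808]
eef_rot: [-179.3, -49.7, 74.6]
ft_force: [1.1, -0.1, -0.6]
width: 0.0636
finger_force: 64.7
5 x [-0.021, 0.0009, 0.0188] [-0.0, -0.01, -0.12] | step 0.0282 0.1
   via [[0.44, -0.18, 0.153], [0.441, -0.179, 0.124], [0.442, -0.179, 0.096], [0.443, -0.178, 0.068], [0.444, -0.178, 0.04]]
2 x [-0.0031, 0.0, 0.0026] [0.0, 0.0, 0.0] | step 0.004 0.0
   via [[0.444, -0.178, 0.036], [0.444, -0.178, 0.032]]
```

View pics/q.png

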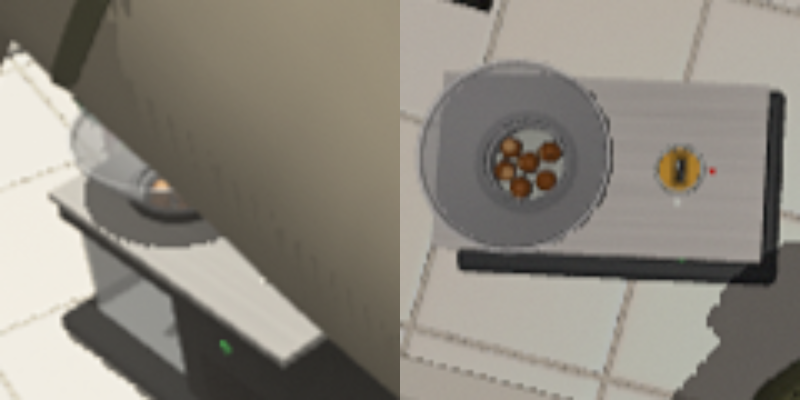

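All six nuts lie in the hopper throat (top px ~(238,248)). Setting the cup down.

To row units: -0.021 m is -0.336, 0.019 m is 0.304.

```bash
python3 steer.py '[[[-0.336, 0.016, 0.304], [0, 0, 0], 0.05], [[-0.336, 0.016, 0.304], [0, 0, 0], 0.05], [[-0.336, 0.016, 0.304], [0, 0, 0], 0.05], [[-0.336, 0.016, 0.304], [0, 0, 0], 0.05], [[-0.288, 0, 0.256], [0, 0, 0], 0.05]]'
python3 steer.py '[[[-0.032, 0, 0.032], [0, 0, 0], 0.05], [[-0.024, 0, 0.0208], [0, 0, 0], 0.05], [[-0.016, 0, 0.0128], [0, 0, 0], 0.05], [[0, 0, 0], [0, 0, 0], 0.05]]'
```

```text
t: 14.92
ee_pos: [0.4442, -0.1743, 0.044]
eef_rot: [-179.4, -49.7, 75.0]
ft_force: [-0.5, -0.3, -1.4]
width: 0.0637
finger_force: 64.7
t: 15.42
ee_pos: [0.4438, -0.1753, 0.0388]
eef_rot: [-179.4, -49.6, 74.8]
ft_force: [-0.3, -0.4, -1.0]
width: 0.0641
finger_force: 64.7
```

To row units: -0.0022 m is -0.0352, 0.0019 m is 0.0304.

```bash
python3 steer.py '[[[-0.0352, 0, 0.0304], [0, 0, 0], 0.05], [[-0.024, 0, 0.0208], [0, 0, 0], 0.05], [[0, 0, 0], [0, 0, 0], 0.05]]'
python3 steer.py '[[[-0.024, 0, 0.0208], [0, 0, 0], 0.05], [[0, 0, 0], [0, 0, 0], 0.05]]'
```

```text
t: 15.8
ee_pos: [0.4436, -0.1751, 0.0333]
eef_rot: [-179.3, -49.7, 74.7]
ft_force: [0.1, 0.0, -2.2]
width: 0.0637
finger_force: 64.7
t: 16.05
ee_pos: [0.4437, -0.1751, 0.0314]
eef_rot: [-179.3, -49.7, 74.7]
ft_force: [-0.1, 0.5, -1.8]
width: 0.0637
finger_force: 64.7
```

To row units: -0.0008 m is -0.0128, 0.0007 m is 0.0112.

```bash
python3 steer.py '[[[-0.0128, 0, 0.0112], [0, 0, 0], 0.05], [[0, 0, 0], [0, 0, 0], 0.05]]'
python3 steer.py '[[[-0.0128, 0, 0.0112], [0, 0, 0], 0.05], [[0, 0, 0], [0, 0, 0], 0.05]]'
```

```text
t: 16.3
ee_pos: [0.4437, -0.175, 0.0312]
eef_rot: [-179.4, -49.8, 74.8]
ft_force: [-2.9, -0.6, 8.3]
width: 0.0641
finger_force: 64.1
t: 16.55
ee_pos: [0.4437, -0.1749, 0.0311]
eef_rot: [-179.4, -49.8, 74.9]
ft_force: [-4.8, -2.5, 18.0]
width: 0.0636
finger_force: 63.6
```

To row units: 0.0008 m is 0.0128, -0.0007 m is -0.0112.

```bash
python3 steer.py '[[[0.0128, 0, -0.0112], [0, 0, 0], 0.05], [[0, 0, 0], [0, 0, 0], 0.064], [[0, 0, 0], [0, 0, 0], 0.07], [[0, 0, 0], [0, 0, 0], 0.085], [[0, 0, 0], [0, 0, 0], 0.085]]' >/dev/null
python3 steer.py '[[[0, 0, -0.24], [0, 0, 0], 0.085], [[0, 0, -0.4], [0, 0, 0], 0.085], [[0, 0, -0.48], [0, 0, 0], 0.085], [[0, 0, -0.48], [0, 0, 0], 0.085], [[0.16, 0, -0.48], [0, 0, 0], 0.085]]'
python3 - <<'E'
from plan import *
print("key top",onz("top",455.65,285.1,.078),"side center",tri((415.5,383.5),(455.65,285.1)))
T=plan([.40,-.33,.26],down(193-118/2),8)
T=plan([.434,-.353,.22],down(193),8,T)
cv2.imwrite('pics/c.png',np.hstack([cv2.resize(r.grab_frame('side')[290:410,290:410],(400,400)),cv2.resize(r.grab_frame('top')[230:350,340:460],(400,400))]))
E
```

```text
t: 17.8
ee_pos: [0.4201, -0.2664, 0.1232]
eef_rot: [-179.3, -49.6, 74.7]
ft_force: [-0.1, 0.2, -0.0]
width: 0.0853
finger_force: 0.0
key top [ 0.4344 -0.3534  0.078 ] side center (array([ 0.4333, -0.3525,  0.076 ]), np.float64(0.003671338784870025))
8 x [0.0015, -0.0015, -0.0194] [3.13, -5.67, -6.89] | step 0.0195 9.5
   via [[0.415, -0.279, 0.137], [0.411, -0.291, 0.152], [0.408, -0.302, 0.168], [0.406, -0.311, 0.185], [0.405, -0.319, 0.203], [0.403, -0.324, 0.222], [0.402, -0.328, 0.241], [0.4, -0.33, 0.26]]
8 x [-0.0052, -0.0013, 0.005] [-0.0, 0.0, -7.37] | step 0.0073 7.4
   via [[0.403, -0.335, 0.255], [0.406, -0.339, 0.25], [0.41, -0.343, 0.245], [0.414, -0.346, 0.24], [0.419, -0.349, 0.235], [0.424, -0.351, 0.23], [0.429, -0.352, 0.225], [0.434, -0.353, 0.22]]
```

View pics/c.png

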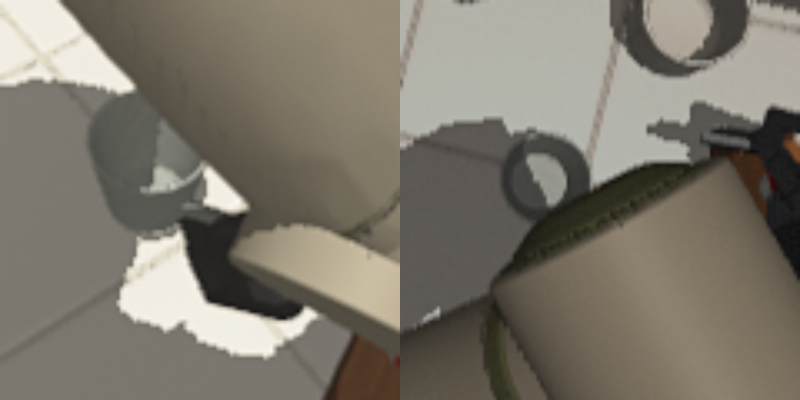

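Cup stands empty and upright at side px (~334,340). On to the key: rise and turn to tool-down.

To row units: -0.0194 m is -0.3104, -0.0015 m is -0.024, -6.9 degrees is -0.0767.

```bash
python3 steer.py '[[[0.024, -0.024, -0.3104], [0.0344, -0.0633, -0.0767], 0.085], [[0.024, -0.024, -0.3104], [0.0344, -0.0633, -0.0767], 0.085], [[0.024, -0.024, -0.3104], [0.0344, -0.0633, -0.0767], 0.085], [[0.024, -0.024, -0.3104], [0.0344, -0.0633, -0.0767], 0.085]]' >/dev/null
python3 steer.py '[[[0.024, -0.024, -0.3104], [0.0344, -0.0633, -0.0767], 0.085], [[0.024, -0.024, -0.3104], [0.0344, -0.0633, -0.0767], 0.085], [[0.024, -0.024, -0.3104], [0.0344, -0.0633, -0.0767], 0.085], [[0.024, -0.024, -0.3104], [0.0344, -0.0633, -0.0767], 0.085]]'
python3 - <<'E'
from plan import *
print(r.read_state()['joint_positions'])
T=plan([.434,-.353,.16],down(193),8)
E
```

```text
t: 18.9
ee_pos: [0.4003, -0.3281, 0.2593]
eef_rot: [-180.0, 0.5, 134.2]
ft_force: [0.7, 0.6, -0.5]
width: 0.0848
finger_force: 0.0
[-52.481   17.5172  77.5323   0.0385  84.4928 -96.7209]
8 x [-0.0052, -0.0015, 0.0124] [-0.03, 0.05, -7.35] | step 0.0136 7.3
   via [[0.403, -0.333, 0.247], [0.406, -0.337, 0.235], [0.41, -0.341, 0.222], [0.414, -0.345, 0.21], [0.419, -0.348, 0.197], [0.424, -0.35, 0.185], [0.429, -0.352, 0.172], [0.434, -0.353, 0.16]]
```

To row units: 0.0124 m is 0.1984, -0.0052 m is -0.0832, -7.4 degrees is -0.0822.

```bash
python3 steer.py '[[[-0.0832, -0.024, 0.1984], [0, 0, -0.0822], 0.05], [[-0.0832, -0.024, 0.1984], [0, 0, -0.0822], 0.05], [[-0.0832, -0.024, 0.1984], [0, 0, -0.0822], 0.05], [[-0.0832, -0.024, 0.1984], [0, 0, -0.0822], 0.05]]' >/dev/null
python3 steer.py '[[[-0.0832, -0.024, 0.1984], [0, 0, -0.0822], 0.05], [[-0.0832, -0.024, 0.1984], [0, 0, -0.0822], 0.05], [[-0.0832, -0.024, 0.1984], [0, 0, -0.0822], 0.05], [[-0.0832, -0.024, 0.1984], [0, 0, -0.0822], 0.05], [[0, 0, 0], [0, 0, 0], 0.05]]'
python3 - <<'E'
from plan import *
print(r.read_state()['joint_positions'])
T=plan([.434,-.353,.056],down(193),5)
E
```

```text
t: 20.02
ee_pos: [0.4341, -0.3524, 0.1589]
eef_rot: [-179.9, 0.2, -166.8]
ft_force: [0.1, 0.7, -0.3]
width: 0.0499
finger_force: 0.0
[ -51.257    26.6494   80.472     0.1348   72.7234 -154.4469]
5 x [0.0001, -0.0001, 0.0206] [-0.02, 0.04, 0.03] | step 0.0206 0.1
   via [[0.434, -0.353, 0.138], [0.434, -0.353, 0.118], [0.434, -0.353, 0.097], [0.434, -0.353, 0.077], [0.434, -0.353, 0.056]]
```

To row units: 0.02 m is 0.32, 0.018 m is 0.288.

```bash
python3 steer.py '[[[0, 0, 0.32], [0, 0, 0], 0.05], [[0, 0, 0.32], [0, 0, 0], 0.05], [[0, 0, 0.32], [0, 0, 0], 0.05], [[0, 0, 0.32], [0, 0, 0], 0.05], [[0, 0, 0.288], [0, 0, 0], 0.05]]'
python3 steer.py '[[[0, 0, 0.064], [0, 0, 0], 0.05], [[0, 0, 0], [0, 0, 0], 0.03], [[0, 0, 0], [0, 0, 0], 0.005], [[0, 0, 0], [0, 0, 0], 0.005], [[0, 0, 0], [0, 0, 0], 0.005]]' 40
python3 steer.py '[[[0, 0, 0], [0, 0, 0], 0.005], [[0, 0, 0], [0, 0, 0], 0.005]]' 40
python3 -c "from plan import *;s=r.read_state();print(s['ft_force'],s['torque'])"
```

```text
t: 20.65
ee_pos: [0.4348, -0.3532, 0.0619]
eef_rot: [-179.8, 0.3, -167.0]
ft_force: [0.5, -0.5, 0.5]
width: 0.0498
finger_force: 0.0
t: 21.28
ee_pos: [0.435, -0.3528, 0.0588]
eef_rot: [-179.8, 0.3, -166.8]
ft_force: [-1.1, 3.8, 6.2]
width: 0.0093
finger_force: 40.7
t: 21.52
ee_pos: [0.435, -0.3528, 0.0588]
eef_rot: [-179.8, 0.3, -166.8]
ft_force: [-0.7, 4.4, 6.7]
width: 0.0097
finger_force: 40.7
[-0.6629  4.3736  6.71  ] [ 0.7828  0.2606 -0.037 ]
```

To row units: -0.05 m is -0.8, -0.04 m is -0.64.

```bash
python3 steer.py '[[[0, 0, -0.16], [0, 0, 0], 0.005], [[0, 0, -0.32], [0, 0, 0], 0.005], [[0, 0, -0.64], [0, 0, 0], 0.005], [[0, 0, -0.8], [0, 0, 0], 0.005], [[0, 0, -0.64], [0, 0, 0], 0.005]]' 80
python3 - <<'E'
from plan import *
T=plan([.516,.053,.23],down(176.5),10)
s=r.read_state();print(s['ft_force'],s['torque'])
E
```

```text
t: 22.15
ee_pos: [0.4342, -0.353, 0.2208]
eef_rot: [-179.6, 0.3, -166.8]
ft_force: [0.5, -0.8, -0.6]
width: 0.0088
finger_force: 78.1
10 x [-0.0122, 0.0397, -0.001] [-0.03, 0.04, 1.67] | step 0.0416 1.7
   via [[0.437, -0.312, 0.222], [0.446, -0.229, 0.223], [0.46, -0.147, 0.225], [0.479, -0.066, 0.227], [0.503, 0.014, 0.229]]
[ 0.5335 -0.7984 -0.5753] [-0.0598 -0.022  -0.0115]
```

To row units: 0.0397 m is 0.6352, -0.0122 m is -0.1952, 1.7 degrees is 0.0189.

```bash
python3 steer.py '[[[-0.1952, 0.6352, -0.016], [0, 0, 0.0189], 0.005], [[-0.1952, 0.6352, -0.016], [0, 0, 0.0189], 0.005], [[-0.1952, 0.6352, -0.016], [0, 0, 0.0189], 0.005], [[-0.1952, 0.6352, -0.016], [0, 0, 0.0189], 0.005], [[-0.1952, 0.6352, -0.016], [0, 0, 0.0189], 0.005]]' >/dev/null
python3 steer.py '[[[-0.1952, 0.6352, -0.016], [0, 0, 0.0189], 0.005], [[-0.1952, 0.6352, -0.016], [0, 0, 0.0189], 0.005], [[-0.1952, 0.6352, -0.016], [0, 0, 0.0189], 0.005], [[-0.1952, 0.6352, -0.016], [0, 0, 0.0178], 0.005], [[-0.1952, 0.6352, -0.016], [0, 0, 0.0178], 0.005]]'
python3 steer.py '[[[0, 0, 0.48], [0, 0, 0], 0.005], [[0, 0, 0.272], [0, 0, 0], 0.005], [[0, 0, 0], [0, 0, 0], 0.005]]'
python3 - <<'E'
from plan import *
T=plan([.516,.053,.183],down(176.5),1)
s=r.grab_frame('side');t=r.grab_frame('top');cv2.imwrite('pics/ls.png',s);cv2.imwrite('pics/lt.png',t)
cv2.imwrite('pics/l.png',np.hstack([cv2.resize(s[190:250,230:310],(800,600))]))
print(r.read_state()['joint_positions'],cur()[:3,3])
p=cur()[:3,3]
for n in('side','top'):print(n,proj(n,p-[0,0,.0458]),proj(n,p-[0,0,.0188]),proj(n,np.array([.516,.053,.12])))
E
```

```text
t: 23.4
ee_pos: [0.5172, 0.054, 0.2282]
eef_rot: [-179.8, 0.4, 176.3]
ft_force: [1.3, -0.9, 0.0]
width: 0.0084
finger_force: 78.1
t: 23.78
ee_pos: [0.5167, 0.0526, 0.18]
eef_rot: [-179.9, 0.2, 176.4]
ft_force: [0.1, 0.1, -0.4]
width: 0.0087
finger_force: 78.1
1 x [0.0007, 0.0003, -0.003] [-0.15, 0.23, -0.1] | step 0.0031 0.3
   via [[0.516, 0.053, 0.183]]
[ -7.2066  21.6268  84.8968  -0.1329  73.0627 -93.552 ] [0.5174 0.0524 0.1814]
side [269.0329 222.4658] [267.8129 212.011 ] [269.0223 228.5567]
top [283.0712 249.4563] [281.8912 248.2028] [283.4884 250.7707]
```

View pics/l.png

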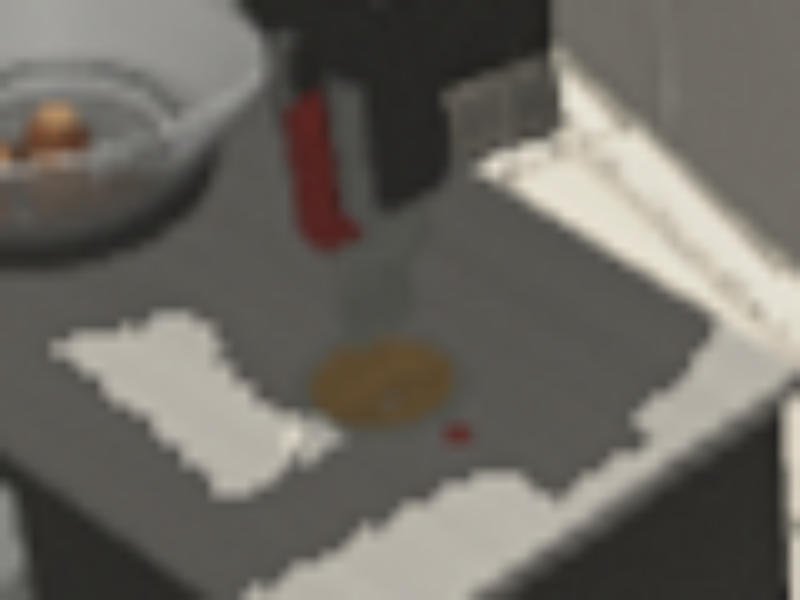

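Key held upright; tip at side px (267.6,223.5) directly above lock centre (268.2,228.2). Lowering gently.

To row units: 0.005 m is 0.08, 0.001 m is 0.016.

```bash
python3 steer.py '[[[0.016, 0, 0.08], [0, 0, 0], 0.005], [[0, 0, 0.08], [0, 0, 0], 0.005], [[0, 0, 0.048], [0, 0, 0], 0.005], [[0, 0, 0.032], [0, 0, 0], 0.005], [[0, 0, 0], [0, 0, 0], 0.005]]' 100
python3 steer.py '[[[0, 0, 0.032], [0, 0, 0], 0.005], [[0, 0, 0.032], [0, 0, 0], 0.005], [[0, 0, 0], [0, 0, 0], 0.005]]'
python3 -c "from plan import *;s=r.read_state();print(s['ft_force'],s['torque'])"
```

```text
t: 24.5
ee_pos: [0.5161, 0.0526, 0.1652]
eef_rot: [-179.9, 0.3, 176.4]
ft_force: [-0.7, -1.0, -0.0]
width: 0.0082
finger_force: 98.3
t: 24.88
ee_pos: [0.5162, 0.0528, 0.1614]
eef_rot: [-179.9, 0.3, 176.4]
ft_force: [-0.2, 0.5, 1.8]
width: 0.0083
finger_force: 98.9
[-0.2484  0.5426  1.8457] [ 0.1118 -0.0325 -0.0531]
```

To row units: 0.002 m is 0.032.

```bash
python3 steer.py '[[[0, 0, 0.032], [0, 0, 0], 0.005], [[0, 0, 0.032], [0, 0, 0], 0.005], [[0, 0, 0.032], [0, 0, 0], 0.005], [[0, 0, 0], [0, 0, 0], 0.005]]'
python3 steer.py '[[[0, 0, 0.032], [0, 0, 0], 0.005], [[0, 0, 0.032], [0, 0, 0], 0.005], [[0, 0, 0], [0, 0, 0], 0.005]]'
```

```text
t: 25.38
ee_pos: [0.5162, 0.0535, 0.1554]
eef_rot: [-180.0, 0.3, 176.4]
ft_force: [0.1, 5.4, -0.0]
width: 0.0084
finger_force: 98.8
t: 25.75
ee_pos: [0.5164, 0.0535, 0.1517]
eef_rot: [-180.0, 0.4, 176.4]
ft_force: [0.8, 5.3, 3.9]
width: 0.0081
finger_force: 99.4
```

To row units: 0.002 m is 0.032, 0.001 m is 0.016, -1.5 degrees is -0.0167.

```bash
python3 steer.py '[[[0, 0.016, 0.032], [0, 0, 0], 0.005], [[0, 0.008, 0.032], [0, 0, 0.0167], 0.005], [[0, 0, 0.032], [0, 0, -0.0167], 0.005], [[0, 0, 0], [0, 0, 0], 0.005]]'
python3 steer.py '[[[0, 0, 0.032], [0, 0, 0.0167], 0.005], [[0, 0, 0.032], [0, 0, -0.0167], 0.005], [[0, 0, 0], [0, 0, 0], 0.005]]'
```

```text
t: 26.25
ee_pos: [0.5165, 0.054, 0.1453]
eef_rot: [-179.9, 0.3, 176.4]
ft_force: [1.0, -0.5, 1.9]
width: 0.0081
finger_force: 99.0
t: 26.62
ee_pos: [0.5161, 0.0541, 0.1407]
eef_rot: [-179.9, 0.2, 176.4]
ft_force: [1.1, 0.8, -2.2]
width: 0.0081
finger_force: 98.3
```

To row units: 0.0015 m is 0.024, 0.001 m is 0.016, -1.5 degrees is -0.0167.

```bash
python3 steer.py '[[[0, 0, 0.024], [0, 0, 0.0167], 0.005], [[0, 0, 0.016], [0, 0, -0.0167], 0.005], [[0, 0, 0], [0, 0, 0], 0.005]]'
python3 steer.py '[[[0, 0, 0.016], [0, 0, 0], 0.005], [[0, 0, 0], [0, 0, 0], 0.005]]'
```

```text
t: 27.0
ee_pos: [0.5161, 0.0541, 0.1389]
eef_rot: [-179.9, 0.3, 176.5]
ft_force: [-1.2, 1.4, 3.4]
width: 0.0081
finger_force: 99.3
t: 27.25
ee_pos: [0.5162, 0.0541, 0.1389]
eef_rot: [-179.9, 0.3, 176.4]
ft_force: [-3.3, 1.2, 12.0]
width: 0.0084
finger_force: 100.8
```

Collar is on the deck (TCP 0.1389 as expected, 12 N). Turning clockwise.

To row units: 6 degrees is 0.0667.

```bash
python3 steer.py '[[[0, 0, 0], [0, 0, 0.0667], 0.005], [[0, 0, 0], [0, 0, 0.0667], 0.005], [[0, 0, 0], [0, 0, 0.0667], 0.005], [[0, 0, 0], [0, 0, 0.0667], 0.005]]' 110
python3 -c "from plan import *;s=r.read_state();print(s['torque'])"
python3 steer.py '[[[0, 0, 0], [0, 0, 0.0889], 0.005], [[0, 0, 0], [0, 0, 0.0889], 0.005], [[0, 0, 0], [0, 0, 0.0889], 0.005], [[0, 0, 0], [0, 0, 0.0889], 0.005], [[0, 0, 0], [0, 0, 0.0889], 0.005]]'
python3 -c "from plan import *;s=r.read_state();print(s['torque'])"
```

```text
t: 27.75
ee_pos: [0.5168, 0.0544, 0.1389]
eef_rot: [179.9, 0.4, 152.2]
ft_force: [-1.3, 3.2, 10.5]
width: 0.0085
finger_force: 107.7
[0.4423 0.3126 0.0906]
t: 28.38
ee_pos: [0.5162, 0.0543, 0.1389]
eef_rot: [179.7, 0.3, 112.2]
ft_force: [-3.8, 2.0, 12.4]
width: 0.0079
finger_force: 108.0
[0.3616 0.8355 0.2161]
```

To row units: 8 degrees is 0.0889.

```bash
python3 steer.py '[[[0, 0, 0], [0, 0, 0.0889], 0.005], [[0, 0, 0], [0, 0, 0.0889], 0.005], [[0, 0, 0], [0, 0, 0.0889], 0.005], [[0, 0, 0], [0, 0, 0.0333], 0.005], [[0, 0, 0], [0, 0, 0], 0.005]]'
python3 -c "from plan import *;s=r.read_state();print(s['torque'])"
python3 steer.py '[[[0, 0, 0], [0, 0, 0.0333], 0.005], [[0, 0, 0], [0, 0, 0.0333], 0.005], [[0, 0, 0], [0, 0, 0], 0.005]]'
python3 -c "from plan import *;s=r.read_state();print(s['torque'])"
```

```text
t: 29.0
ee_pos: [0.5159, 0.0545, 0.1389]
eef_rot: [179.7, 0.1, 85.4]
ft_force: [-4.5, 3.1, 13.6]
width: 0.0079
finger_force: 108.2
[0.4021 1.0152 0.1122]
t: 29.38
ee_pos: [0.5159, 0.0545, 0.1389]
eef_rot: [179.7, 0.1, 79.4]
ft_force: [-5.6, 3.1, 13.3]
width: 0.0079
finger_force: 108.2
[0.5634 1.1172 0.1062]
```

To row units: 3 degrees is 0.0333.

```bash
for k in 1; do python3 steer.py '[[[0, 0, 0], [0, 0, 0.0333], 0.005], [[0, 0, 0], [0, 0, 0], 0.005]]'|grep -E "rot|force"; done
python3 -c "from plan import *;s=r.read_state();print(s['torque'])"
python3 steer.py '[[[0, 0, 0], [0, 0, 0.0333], 0.005], [[0, 0, 0], [0, 0, 0], 0.005]]'|grep -E "rot|force"
python3 -c "from plan import *;s=r.read_state();print(s['torque'])"
python3 steer.py '[[[0, 0, 0], [0, 0, 0.0333], 0.005], [[0, 0, 0], [0, 0, 0], 0.005]]'|grep -E "rot|force"
python3 -c "from plan import *;s=r.read_state();print(s['torque'])"
```

```text
eef_rot: [179.7, 0.1, 76.4]
ft_force: [-5.6, 3.5, 12.7]
finger_force: 108.2
[0.5415 1.0648 0.0983]
eef_rot: [179.7, 0.0, 73.4]
ft_force: [-4.8, 3.0, 13.5]
finger_force: 108.2
[0.5964 1.071  0.1278]
eef_rot: [179.7, 0.0, 70.4]
ft_force: [-5.9, 3.3, 14.0]
finger_force: 108.3
[0.6064 1.1578 0.2929]
```

To row units: 2 degrees is 0.0222.

```bash
python3 steer.py '[[[0, 0, 0], [0, 0, 0.0222], 0.005], [[0, 0, 0], [0, 0, 0], 0.005], [[0, 0, 0], [0, 0, 0], 0.005], [[0, 0, 0], [0, 0, 0], 0.005]]'|grep -E "rot|force"
python3 - <<'E'
from plan import *
print(r.read_state()['torque'])
cv2.imwrite('pics/end.png',np.hstack([cv2.resize(r.grab_frame('side')[160:300,180:320],(400,400)),cv2.resize(r.grab_frame('top')[200:320,190:310],(400,400))]))
E
```

```text
eef_rot: [179.7, 0.0, 68.5]
ft_force: [-5.0, 3.6, 13.4]
finger_force: 108.3
[0.387  1.1715 0.3066]
```

View pics/end.png

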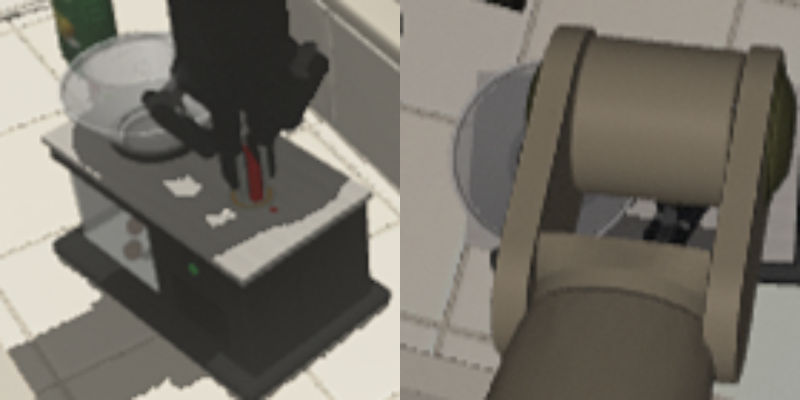

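The throat is empty and nuts show in the chamber (side crop (130,240)). The key is gripped and held at its stop with 0.3 N m.

```bash
python3 -c "from station import r;print(r.finish_job())"
```

```text
the job is handed in; nothing more can be done
None
```

I handed the job in at about 30 s of the allowed 72 s: all six nuts went into the hopper, the empty cup stands upright, and the key is held fully home at its clockwise stop; the hopper looks empty, but only some of the nuts are visible in the chamber from this angle, so I could not count all six there.

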